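# Clamp a serving board in its jig with the extension bar

## Robot

A 6-joint arm with a two-finger parallel gripper is mounted at the origin on the work surface. World frame = base frame: x ahead of the robot, y to its left, z up, the work surface at z = 0. Lengths are in m, angles in rad, forces in N, time in s.
With the tool pointing down it reaches from about 0.35 to 0.85 m from the base axis. Payload 8.1 kg.
Tool frame: the origin (TCP) lies on the mounting face of the last link; the fingertips stand 186 mm ahead of it and the grasp point (between the pads) lies 167 mm ahead of it; z points along the fingers, y is the line along which they close (so a half turn about z gives the same grasp; the last joint's range is limited). The gripper opens to 93 mm and grips with 3 to 60 N. Pads are 15 mm wide; open, the fingers measure 128 mm over their backs; the gripper's body (75 mm by 188 mm) begins 65 mm behind the grasp point.
Start: joints at [-1.2, 0.13, 1.488, -0, 1.523, -0.085], TCP at [0.264, -0.539, 0.405] pointing down, gripper open.
Joint ranges: [-2.96, 2.96], [-0.89, 2.26], [0.02, 2.5], [-1.34, 4.48], [0, 2.73], [-2.66, 2.66]. Speed limits (rad/s): [2.39, 2.39, 2.79, 3.14, 3.14, 3.14].

## Interface

Orientations are given as a rotation vector (axis times angle).
In Python, from plant import read_state, read_camera, camera_params, close_job gives the robot as it stands. The module is installed in compiled form; this text tells all that it offers.
- The arm moves only by the tool servo_tool, never from a script. Its argument "increments" is a list of rows, each an object with "slide": the shift along the tool's x, y, z in mm, a list of three; "dr": the turn, a rotation vector about the tool's x, y, z in rad, a list of three; "jaw": the closure, from 0 (fully open) to 1 (shut). In form: [{"slide": [x, y, z], "dr": [ax, ay, az], "jaw": jaw}, ...]. A call has 1 to 20 rows; each row is the pose to reach, as a shift and turn from the pose commanded when the call began, along the tool's axes at that moment; what a row does not reach only later rows make up. A row lasts 1/10 s, in which the tool goes at most 50 mm and 8.59 degrees, less where a joint would pass 70% of its speed; a pose out of reach is approached as far as the arm can. A call with a gripper value outside its range is refused whole. The fingers move at their own pace and stop on an object; "force" is the grip in N (left out, the last holds). Time passes only in rows, so rows that repeat a pose let the fingers close. It gives the time, the measured TCP pose, the force, the opening and the grip force at its end, in the units of the state.
- read_state(): the state, without advancing time (a new reading comes with each control period).
- read_camera(name): name is "scene" or "side" or "wrist"; returns (picture, depth): 400x640x3 uint8, red, green, blue; 400x640 float32, m along the optical axis (not along the pixel's ray), 0 where there is no reading.
- camera_params(name): a dict with "fx", "fy", "cx", "cy" (pixels), "k1" (the pictures are not rectified: a ray, as slopes to the right and down, at radius r is drawn at 1 + k1 r^2 times it, then the intrinsics apply), "rvec" (rotation vector, rad) and "tvec" (3), from world to camera coordinates, as OpenCV has them. Camera axes: x right, y down, z forward; pixel columns grow to the right and rows downward; lengths in m; the calibration is good to about 2 mm. A picture is of the moment at which its call begins: read the wrist's pose just before it. camera_params takes no time and is no camera call; for the wrist camera it gives the pose at the moment of the call.
- close_job(): hands the job in; it is judged then, once.
The state is a dict: "t": time; "q": joint angles; "dq": joint speeds; "joint_torque": joint torques, N m; "tool_pos": TCP position; "orientation": TCP orientation; "force": force on the tool from outside, world axes, zero at the start; "wrist_torque": the same for the moment, N m; "opening": finger opening in m; "gripper_force": force on a finger pad.
Only numpy, scipy, OpenCV 4.12 (cv2) and the standard library are available. Lean on these libraries where they do the work, as an engineer would, in place of code of your own. Each camera call takes 0.05 s, during which the arm holds its last target. There are 200 camera calls.

## Task

Take the steel extension bar out of its wooden stand, slide it fully home over the leaning handle of the toggle clamp, and with the bar swing the handle over past its dead point until the clamp snaps fully shut and its rubber pad holds the round board. Then draw the bar off and stand it upright in its stand again, let go, and leave the board lying where it is and everything else on the bench in place.

Things in the scene. Friction and masses are not known exactly. Their poses are not given: they have to be found in the camera images.
- bar_center (a point): Centre of the extension bar: a loose steel tube, open at both ends, 170 mm long, 26 mm outside and 18 mm inside diameter, about 0.28 kg, with a thin black rubber sleeve (27 mm across) on its upper half. z runs along the tube to the sleeved end. It starts upright in the stand, foot 15 mm and top 185 mm above the bench.
- stand_mouth (a point): Middle of the mouth of the round hole in the stand, 60 mm above the bench. The stand is a wooden block, 90 x 90 x 60 mm, fixed to the bench, left or right of the jig; the hole is upright, 32 mm wide, 45 mm deep, its flat floor 15 mm above the bench.
- lever_tip (a point): Tip of the clamp's handle, a bare steel rod 12 mm thick, tapered at the tip. z points along the handle, from hinge to tip; y is parallel to the hinge axis; x is the way the tip swings as the clamp shuts. The hinge axis is 110 mm below the tip (along -z), 60 mm above the bench. Open, the handle leans 40 degrees from vertical towards its -x side; shut, 20 degrees the other way.
- collar (a point): Centre of the upper face of the collar on the handle, 24 mm wide, 65 mm below the tip, same axes as lever_tip. The mouth of the bar comes to rest on it: fully home, the bar's centre is 85 mm from here along z, 20 mm beyond the tip.
- lever (a joint): Angle of the handle: 0 rad fully open (start, held there by a spring), 1.05 rad fully shut (stop). It grows with a turn about +y of lever_tip. A spring opposes the swing with up to about 1.7 N m (1.2 N m at the start, most near 0.2 rad) until the dead point at 0.63 rad, then pulls the handle shut by itself with about 1 N m and holds it there.
- jig: The jig: a plywood base 290 x 180 x 18 mm fixed to the bench, origin 5 mm from the middle of its underside. The clamp stands 75 mm towards its -x end, the round board lies towards its +x end, against two wooden dowels 30 mm high. The handle swings towards +x of the jig as it shuts.
- board: Round wooden serving board, 160 mm wide, 18 mm thick, 0.26 kg, lying loose on the jig; origin at the centre of its underside. Leave it lying there.
- pad: Rubber pad, 20 mm wide, on a sprung stem at the end of the clamp's holding arm (origin at the middle of its underside). It is raised at the start; the arm is geared to the handle and brings it down on the board, about 50 mm from the board's centre, as the clamp shuts.
- offcut_box: Small open plywood box of offcuts, 90 x 90 x 70 mm, fixed to the bench; origin at the centre of its underside. Not needed.
- foot_a: Turned wooden furniture foot, 44 mm wide, 46 mm tall; loose, not needed, to be left alone.
- foot_b: A second turned foot, the same; loose, not needed, to be left alone.
- glue: White bottle, 60 mm wide, 160 mm tall; loose, not needed, to be left alone.
- sanding_block: Cork block, 100 x 60 x 35 mm; loose, not needed, to be left alone.
Things that resemble listed ones, but are neither listed nor needed, are in the scene too. Leave any orange look-alike of the part that bears bar_center alone.

How it is judged:
By the outcome, as a careful person would: the job done as asked, in the order asked, and still so for the second after the job is handed in, with the robot touching nothing.
It also fails if it takes over 62 s, if anything falls off the work surface, if the arm or the gripper's body presses on something with over 40 N, if the wrist force passes 120 N, or if a joint passes its speed limit or range.

## Working session

There is one attempt and no reset: what is moved stays moved. The work goes in short steps, Python scripts to look and compute and a tool call to move; the robot and the scene stay as the last step left them, time stands still between calls to the robot, and variables do not carry over. Pictures are saved under pics/ and viewed, at most 10 in all, crops included, and the job is handed in when it is done.

Besides the shell and the picture viewer there is one more tool, called after "Emit:" as name(argument=value, ...) on one line, values as JSON. servo_tool: Moves the arm, as the interface text tells. Its arguments: {"type":"object","properties":{"increments":{"type":"array"},"force":{"type":"number"}},"required":["increments"]}

```bash
mkdir -p pics; cat > h.py <<'E'
import numpy as np, cv2, pickle
from scipy.spatial.transform import Rotation as R
from plant import read_state, read_camera, camera_params, close_job
def grab(n):
    p=camera_params(n); im,d=read_camera(n)
    return im,d,p
def pts(d,p):
    """world points for all pixels from depth"""
    h,w=d.shape
    K=np.array([[p['fx'],0,p['cx']],[0,p['fy'],p['cy']],[0,0,1]])
    uv=np.mgrid[0:h,0:w][::-1].reshape(2,-1).T.astype(np.float64)
    s=rays(uv,p)
    c=np.c_[s,np.ones(len(s))]*d.reshape(-1,1)
    Rm=R.from_rotvec(np.ravel(p['rvec'])).as_matrix()
    return ((c-np.ravel(p['tvec']))@Rm).reshape(h,w,3)
def rays(uv,p):
    K=np.array([[p['fx'],0,p['cx']],[0,p['fy'],p['cy']],[0,0,1]])
    return cv2.undistortPoints(np.asarray(uv,float).reshape(-1,1,2),K,np.array([p['k1'],0,0,0.])).reshape(-1,2)
def onplane(uv,p,z):
    Rm=R.from_rotvec(np.ravel(p['rvec'])).as_matrix(); o=-Rm.T@np.ravel(p['tvec'])
    s=rays(uv,p); v=np.c_[s,np.ones(len(s))]@Rm
    return o+v*((z-o[2])/v[:,2])[:,None]
def proj(X,p):
    K=np.array([[p['fx'],0,p['cx']],[0,p['fy'],p['cy']],[0,0,1]])
    return cv2.projectPoints(np.asarray(X,float).reshape(-1,1,3),np.ravel(p['rvec']),np.ravel(p['tvec']),K,np.array([p['k1'],0,0,0.]))[0].reshape(-1,2)
def save(n,im): cv2.imwrite('pics/'+n,cv2.cvtColor(im,cv2.COLOR_RGB2BGR))
E
python3 - <<'E'
from h import *
for n in('scene','side'):
    a=grab(n); pickle.dump(a,open(n+'0.pkl','wb')); save(n+'0.png',a[0]); print(n,a[2])
print(read_state())
E
```

```text
scene {'fx': 367.4918327345586, 'fy': 367.4918327345586, 'cx': 320.10432658651337, 'cy': 201.34842612529187, 'k1': -0.01647122008708257, 'rvec': array([ 2.10300098,  1.26952892, -0.49630296]), 'tvec': array([-0.30527164, -0.27352462,  1.42087638])}
side {'fx': 442.27308481974444, 'fy': 442.27308481974444, 'cx': 321.06935136211945, 'cy': 197.50260213054375, 'k1': -0.09883697521378786, 'rvec': array([ 0.84426654, -2.45199769,  1.21480925]), 'tvec': array([0.43964296, 0.25605558, 1.06285924])}
{'t': 0.1, 'q': array([-1.20040558e+00,  1.31075725e-01,  1.48915734e+00, -1.36095749e-05,
        1.52300608e+00, -8.53968759e-02]), 'dq': array([ 0.00059818, -0.00179902, -0.00199695,  0.00012105, -0.00263334,
       -0.00098895]), 'joint_torque': array([ 4.34002832e-04, -5.61341143e+01, -4.93094838e+01,  7.69649469e-02,
        2.91739544e-02, -6.86059593e-05]), 'tool_pos': array([ 0.26404688, -0.53854788,  0.40380518]), 'orientation': array([-3.05877885e+00, -7.09401614e-01,  3.88227791e-04]), 'force': array([0.20368017, 1.18164961, 0.1959241 ]), 'wrist_torque': array([0.00232907, 0.03381639, 0.0220089 ]), 'gripper_force': 0.0, 'opening': 0.09296562288496178}
```

View pics/scene0.png

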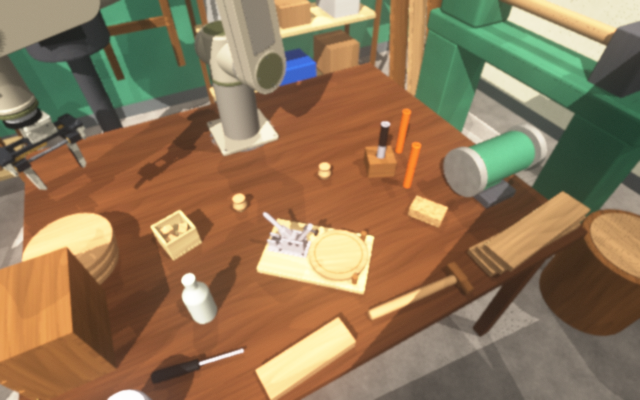

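View pics/side0.png

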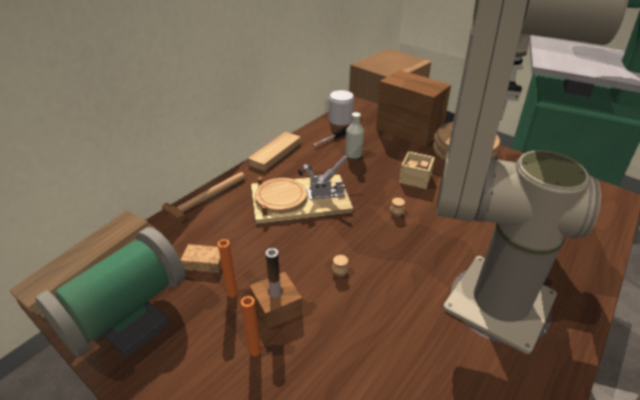

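The scene picture shows three upright bars: a black-sleeved one in the wooden stand (384,140), and orange ones at (403,130) and (412,165). The steel/black one in the stand fits the description. The clamp is at (290,235), with its handle tip at about (266,216). The board is at (338,255).

```bash
python3 - <<'E'
from h import *
tiles=[]
for n,boxes in(('scene',[(345,105,440,195),(250,200,380,295)]),('side',[(210,225,320,360),(245,145,360,225)])):
    im,d,p=pickle.load(open(n+'0.pkl','rb')); P=pts(d,p)
    R_=np.array(P)
    Rm=R.from_rotvec(p['rvec']).as_matrix(); print(n,'cam',-Rm.T@p['tvec'], 'depth ok',(d>0).mean())
    for b in boxes:
        c=im[b[1]:b[3],b[0]:b[2]]; tiles.append(cv2.resize(c,(400,300),interpolation=cv2.INTER_CUBIC))
    hsv=cv2.cvtColor(im,cv2.COLOR_RGB2HSV)
    dark=(hsv[...,2]<60)
    b=boxes[0]; m=np.zeros(d.shape,bool); m[b[1]:b[3],b[0]:b[2]]=1
    q=P[m&dark&(d>0)&(P[...,2]>.1)]; print('sleeve',len(q),q.min(0),q.max(0),np.median(q,0))
    q=P[m&(abs(P[...,2]-.06)<.006)&(hsv[...,0]<25)]; print('standtop',len(q),q.min(0),q.max(0),np.median(q,0))
    b=boxes[1]; m=np.zeros(d.shape,bool); m[b[1]:b[3],b[0]:b[2]]=1
    q=P[m&(abs(P[...,2]-.018)<.005)]; print('jig', len(q), cv2.minAreaRect(q[:,:2].astype(np.float32)))
    q=P[m&(abs(P[...,2]-.036)<.004)]; print('board', len(q), cv2.minEnclosingCircle(q[:,:2].astype(np.float32)))
    q=P[m&(P[...,2]>.085)]; print('high',len(q)); print(q[np.argsort(-q[:,2])][::max(1,len(q)//12)].round(3))
save('crops.png',np.vstack([np.hstack(tiles[:2]),np.hstack(tiles[2:])]))
E
```

```text
scene cam [ 1.17335921 -0.27382033  0.85740699] depth ok 0.99630859375Traceback (most recent call last):
  File "<stdin>", line 12, in <module>
    return umr_minimum(a, axis, None, out, keepdims, initial, where)
ValueError: zero-size array to reduction operation minimum which has no identity
```

```bash
python3 - <<'E'
from h import *
im,d,p=pickle.load(open('scene0.pkl','rb')); P=pts(d,p); Rm=R.from_rotvec(p['rvec']).as_matrix(); print(-Rm.T@p['tvec'])
for u,v in [(384,128),(380,163),(240,148),(338,255),(200,350),(425,210)]: print((u,v),im[v,u],d[v,u],P[v,u],onplane([(u,v)],p,0))
im,d,p=pickle.load(open('side0.pkl','rb')); P=pts(d,p)
for u,v in [(273,262),(280,193),(400,300)]: print((u,v),im[v,u],d[v,u],P[v,u],onplane([(u,v)],p,0))
E
```

```text
[ 1.17335921 -0.27382033  0.85740699]
(384, 128) [78 61 54] 1.1367378 [0.43529104 0.33922787 0.17744416] [[0.24268361 0.49920989 0.        ]]
(380, 163) [213 139  75] 1.2016453 [0.46147415 0.32338481 0.06074849] [[0.40718998 0.36892416 0.        ]]
(240, 148) [217 201 171] 1.3337897 [ 0.11069081 -0.04226134  0.00981932] [[ 9.83797776e-02 -3.95787219e-02  1.11022302e-16]]
(338, 255) [255 244 185] 0.98659086 [0.69682044 0.03224826 0.03541733] [[0.67628766 0.04543593 0.        ]]
(200, 350) [140  86  54] 0.8485609 [ 7.57865151e-01 -3.69076205e-01  1.80412023e-04] [[ 0.75777771 -0.36909625  0.        ]]
(425, 210) [253 229 151] 1.098462 [0.67677708 0.34335329 0.03377641] [[6.56412661e-01 3.68663070e-01 1.11022302e-16]]
(273, 262) [34 27 21] 0.93224186 [0.41084757 0.35651551 0.16877598] [[0.52967775 0.24136545 0.        ]]
(280, 193) [238 192 137] 1.3429824 [0.68326439 0.03972667 0.03761533] [[7.18132865e-01 3.47912696e-03 1.11022302e-16]]
(400, 300) [108  68  45] 1.0631706 [0.19940631 0.14803739 0.00318773] [[2.00409210e-01 1.45501052e-01 1.11022302e-16]]
```

```bash
cat > m.py <<'E'
from h import *
tiles=[]
for n,boxes in(('scene',[(345,105,440,195),(250,200,380,295)]),('side',[(210,225,320,360),(245,145,360,225)])):
    im,d,p=pickle.load(open(n+'0.pkl','rb')); P=pts(d,p)
    for b in boxes:
        c=im[b[1]:b[3],b[0]:b[2]]; tiles.append(cv2.resize(c,(400,300),interpolation=cv2.INTER_CUBIC))
    hsv=cv2.cvtColor(im,cv2.COLOR_RGB2HSV)
    b=boxes[0]; m=np.zeros(d.shape,bool); m[b[1]:b[3],b[0]:b[2]]=1
    k=m&(P[...,2]>.1)&(hsv[...,1]<130)&(np.hypot(P[...,0]-.423,P[...,1]-.348)<.03)
    q=P[k]; print(n,'bar',len(q),q.min(0),q.max(0),np.median(q,0))
    ys,xs=np.where(k); print('px',xs.min(),xs.max(),ys.min(),ys.max())
    # centre axis: per-row mid pixel of the sleeve -> ray on plane at height of point
    for y in range(ys.min(),ys.max()+1,4): 
        x=xs[ys==y]; 
        if len(x): print(y,x.min(),x.max(),P[y,int(x.mean())].round(4))
    q=P[m&(abs(P[...,2]-.06)<.006)&(hsv[...,0]<25)&(hsv[...,1]>90)]; q=q[np.hypot(q[:,0]-.423,q[:,1]-.348)<.08]; print('standtop',len(q),cv2.minAreaRect(q[:,:2].astype(np.float32)))
    b=boxes[1]; m=np.zeros(d.shape,bool); m[b[1]:b[3],b[0]:b[2]]=1
    q=P[m&(abs(P[...,2]-.018)<.005)]; r=cv2.minAreaRect(q[:,:2].astype(np.float32)); print('jig', len(q), r,cv2.boxPoints(r))
    q=P[m&(abs(P[...,2]-.036)<.004)]; print('board', len(q), cv2.minEnclosingCircle(q[:,:2].astype(np.float32)))
    k=m&(P[...,2]>.085); ys,xs=np.where(k);q=P[k]; o=np.argsort(-q[:,2])[::max(1,len(q)//15)]
    print('high',len(q)); print(np.c_[xs[o],ys[o],q[o].round(3)])
save('crops.png',np.vstack([np.hstack(tiles[:2]),np.hstack(tiles[2:])]))
E
python3 m.py
```

```text
scene bar 165 [0.4143166  0.33620415 0.10017511] [0.44056637 0.3633929  0.18616452] [0.4330409  0.34365299 0.15321705]
px 379 389 122 148
122 383 388 [0.4152 0.3562 0.1817]
126 381 389 [0.4342 0.3429 0.183 ]
130 382 387 [0.4321 0.3431 0.1665]
134 381 386 [0.4315 0.3421 0.1511]
138 380 386 [0.434  0.3425 0.137 ]
142 380 385 [0.4342 0.3408 0.1217]
146 380 385 [0.434  0.3435 0.1043]
standtop 390 ((0.4255070388317108, 0.34963077306747437), (0.08997109532356262, 0.09605171531438828), 66.28707885742188)
jig 2390 ((0.6501081585884094, -0.006627291440963745), (0.2896255850791931, 0.1827278882265091), 48.822784423828125) [[ 0.48599735 -0.05547139]
 [ 0.6235323  -0.17577764]
 [ 0.814219    0.04221681]
 [ 0.676684    0.16252306]]
board 2297 ((0.6539893746376038, -0.00611129030585289), 0.14027166366577148)
high 332
[[ 3.410e+02  2.010e+02  1.173e+00 -2.740e-01  8.570e-01]
 [ 3.250e+02  2.580e+02  1.173e+00 -2.740e-01  8.570e-01]
 [ 2.650e+02  2.150e+02  5.640e-01 -1.120e-01  1.410e-01]
 [ 2.700e+02  2.180e+02  5.710e-01 -1.020e-01  1.310e-01]
 [ 3.060e+02  2.260e+02  6.320e-01 -2.900e-02  1.240e
[... 1673 characters left out ...]
 8.45e-01]
 [ 3.44e+02  1.59e+02  5.54e-01 -1.07e-01  1.38e-01]
 [ 3.40e+02  1.62e+02  5.62e-01 -9.80e-02  1.29e-01]
 [ 3.10e+02  1.66e+02  6.23e-01 -3.10e-02  1.24e-01]
 [ 3.06e+02  1.68e+02  6.28e-01 -1.80e-02  1.22e-01]
 [ 3.09e+02  1.70e+02  6.19e-01 -2.10e-02  1.17e-01]
 [ 3.03e+02  1.70e+02  6.36e-01 -1.50e-02  1.13e-01]
 [ 3.04e+02  1.71e+02  6.34e-01 -1.60e-02  1.10e-01]
 [ 3.09e+02  1.72e+02  6.22e-01 -2.60e-02  1.06e-01]
 [ 3.10e+02  1.74e+02  6.17e-01 -2.40e-02  1.02e-01]
 [ 3.09e+02  1.74e+02  6.22e-01 -2.50e-02  9.90e-02]
 [ 3.13e+02  1.75e+02  6.13e-01 -3.30e-02  9.50e-02]
 [ 3.33e+02  1.74e+02  5.72e-01 -7.80e-02  9.20e-02]
 [ 3.13e+02  1.77e+02  6.12e-01 -3.20e-02  8.80e-02]]
```

View pics/crops.png

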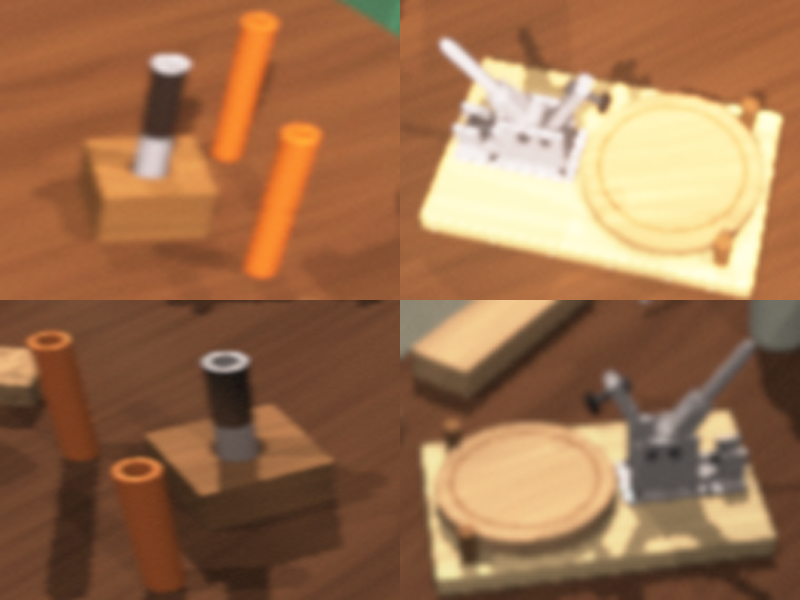

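The crops show the black-sleeved steel bar in the wooden stand (scene 384,140; side 273,265). The two plain orange tubes stand beside it on the bench, so the black one is the bar. The clamp handle's tip is at scene (265,215) and side (344,159). I'll move towards the clamp now and look with the wrist camera.

Emit:
servo_tool(increments=[{"slide": [100, -70, -5], "dr": [0, 0, -0.12], "jaw": 0}, {"slide": [316, -223, -15], "dr": [0, 0, -0.4], "jaw": 0}, {"slide": [316, -223, -15], "dr": [0, 0, -0.4], "jaw": 0}, {"slide": [316, -223, -15], "dr": [0, 0, -0.4], "jaw": 0}, {"slide": [316, -223, -15], "dr": [0, 0, -0.4], "jaw": 0}, {"slide": [316, -223, -15], "dr": [0, 0, -0.4], "jaw": 0}, {"slide": [316, -223, -15], "dr": [0, 0, -0.4], "jaw": 0}, {"slide": [316, -223, -15], "dr": [0, 0, -0.4], "jaw": 0}, {"slide": [316, -223, -15], "dr": [0, 0, -0.4], "jaw": 0}, {"slide": [316, -223, -15], "dr": [0, 0, -0.4], "jaw": 0}, {"slide": [316, -223, -15], "dr": [0, 0, -0.4], "jaw": 0}, {"slide": [316, -223, -15], "dr": [0, 0, -0.4], "jaw": 0}])

```text
t: 1.3
tool_pos: [0.4492, -0.2005, 0.4195]
orientation: [-2.859, -1.301, 0.001]
force: [-0.4, 0.6, -0.2]
opening: 0.0932
gripper_force: 0.0
```

```bash
python3 - <<'E'
from h import *
a=grab('wrist'); pickle.dump(a,open('w1.pkl','wb')); save('w1.png',a[0])
p=a[2]; s=read_state(); Rt=R.from_rotvec(s['orientation']); Rc=R.from_rotvec(p['rvec']); o=-Rc.as_matrix().T@p['tvec']
print(s['t'],s['tool_pos'],Rt.as_matrix().round(3),s['q'].round(3)); print('cam in tool',Rt.inv().apply(o-s['tool_pos']),(Rt.inv()*Rc.inv()).as_matrix().round(3), p['fx'])
for n in('scene0','side0'):
    print(n,proj([[.559,-.11,.144],[.6006,-.063,.06]],pickle.load(open(n+'.pkl','rb'))[2]))
E
```

```text
1.35 [ 0.4491909  -0.20052286  0.41952656] [[ 0.657  0.754 -0.   ]
 [ 0.754 -0.657  0.   ]
 [-0.    -0.    -1.   ]] [-0.524 -0.171  1.759 -0.     1.554  0.193]
cam in tool [0.07608784 0.00015855 0.01897582] [[-0.001 -0.961 -0.276]
 [ 1.    -0.    -0.001]
 [ 0.001 -0.276  0.961]] 345.15334662398016
scene0 [[264.90142153 212.78804991]
 [290.21703491 237.28230273]]
side0 [[343.33117964 156.33650444]
 [322.25711377 181.4799063 ]]
```

View pics/w1.png

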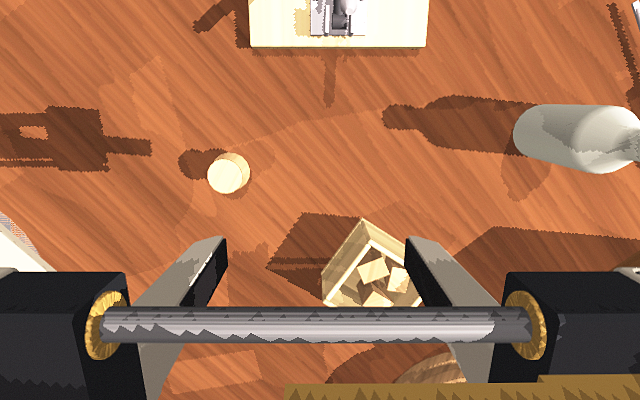

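The wrist view looks straight down. The jig's edge and clamp are just entering at the top (340,20), and foot, glue and offcut box are below. I'll advance 170 mm along tool x and look again.

Emit:
servo_tool(increments=[{"slide": [170, 0, 0], "dr": [0, 0, 0], "jaw": 0}, {"slide": [170, 0, 0], "dr": [0, 0, 0], "jaw": 0}, {"slide": [170, 0, 0], "dr": [0, 0, 0], "jaw": 0}, {"slide": [170, 0, 0], "dr": [0, 0, 0], "jaw": 0}, {"slide": [170, 0, 0], "dr": [0, 0, 0], "jaw": 0}, {"slide": [170, 0, 0], "dr": [0, 0, 0], "jaw": 0}])

```text
t: 1.95
tool_pos: [0.561, -0.0718, 0.4193]
orientation: [-2.858, -1.303, 0.002]
force: [0.2, -0.1, 0.6]
opening: 0.0931
gripper_force: 0.0
```

```bash
python3 - <<'E'
from h import *
a=grab('wrist'); pickle.dump(a,open('w2.pkl','wb')); save('w2.png',a[0])
im,d,p=a; P=pts(d,p); s=read_state(); print(s['t'],s['tool_pos'])
q=P[abs(P[...,2]-.018)<.003]; q=q[np.hypot(q[:,0]-.65,q[:,1])<.2]
r=cv2.minAreaRect(q[:,:2].astype(np.float32)); print('jig',r,cv2.boxPoints(r))
k=(P[...,2]>.06)&(P[...,2]<.16)&(np.hypot(P[...,0]-.57,P[...,1]+.095)<.06); ys,xs=np.where(k)
print(xs.min(),xs.max(),ys.min(),ys.max())
for y in range(ys.min(),ys.max(),8):
    x=xs[ys==y]
    if len(x): print(y,x.min(),x.max(),P[y,int(x.mean())].round(4))
E
```

```text
2.0 [ 0.56073572 -0.07223675  0.41948466]
jig ((0.6213259100914001, -0.03737430274486542), (0.21222707629203796, 0.18072527647018433), 48.928653717041016) [[ 0.48348582 -0.05800436]
 [ 0.6197332  -0.17674056]
 [ 0.759166   -0.01674424]
 [ 0.6229186   0.10199195]]
318 361 131 247
131 327 351 [ 0.6088 -0.0508  0.0646]
139 318 360 [ 0.6041 -0.0555  0.074 ]
147 318 361 [ 0.5994 -0.0608  0.0774]
155 320 359 [ 0.5956 -0.066   0.084 ]
163 320 359 [ 0.5913 -0.0705  0.091 ]
171 329 352 [ 0.5874 -0.0741  0.1011]
179 328 353 [ 0.5827 -0.0799  0.1   ]
187 333 347 [ 0.5787 -0.0839  0.1071]
195 335 348 [ 0.5755 -0.0884  0.1132]
203 335 348 [ 0.5717 -0.0923  0.1194]
211 336 349 [ 0.5688 -0.0964  0.1259]
219 336 349 [ 0.5653 -0.0998  0.1321]
227 336 350 [ 0.5624 -0.1041  0.137 ]
235 336 350 [ 0.5592 -0.1072  0.1433]
243 339 348 [ 0.5555 -0.1112  0.1467]
```

View pics/w2.png

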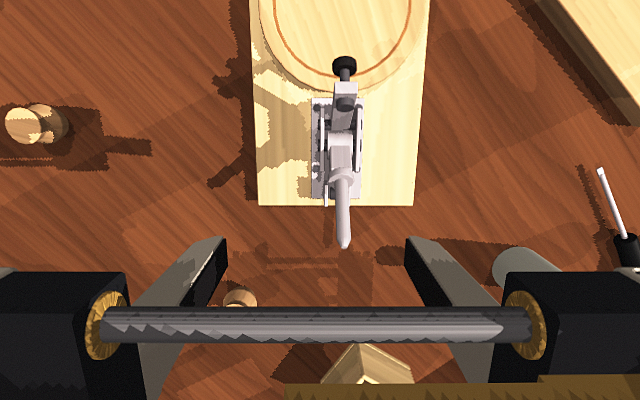

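The wrist view shows the handle rod from the collar (340,178) to the tip (344,247). The pad is raised at (344,65) over the board, and the jig edges are clear. I'll check the handle axis model against all three views.

```bash
cat > axis.py <<'E'
from h import *
from scipy.optimize import least_squares
az=np.radians(49.0); U=np.array([np.cos(az),np.sin(az),0]); N=np.array([-U[1],U[0],0])
def H(u,n,s,th=-np.radians(40)): return u*U+n*N+np.array([0,0,.06])+np.outer(s,np.sin(th)*U+np.array([0,0,np.cos(th)]))
E
python3 - <<'E'
from axis import *
u,n=.348,-.492
obs=[]
for f in('scene0','side0','w2'):
    im,d,p=pickle.load(open(f+'.pkl','rb')); P=pts(d,p)
    A=H(u,n,np.linspace(.075,.1,6)); T=H(u,n,[.11])[0]
    # points of the rod: near model axis by depth, s in [.07,.105]
    a=A[-1]-A[0]; a/=np.linalg.norm(a); h0=H(u,n,[0])[0]
    v=P-h0; s=v@a; r=np.linalg.norm(v-s[...,None]*a,axis=-1)
    k=(s>.072)&(s<.104)&(r<.018); ys,xs=np.where(k)
    a2=proj(A,p); dirp=a2[-1]-a2[0]; dirp/=np.linalg.norm(dirp); nr=np.array([-dirp[1],dirp[0]])
    e=(np.c_[xs,ys]-a2[0])@nr; b=(np.c_[xs,ys]-a2[0])@dirp
    L=np.linalg.norm(a2[-1]-a2[0]); bins=np.linspace(0,L,6)
    mids=[((e[(b>=lo)&(b<hi)].min()+e[(b>=lo)&(b<hi)].max())/2) for lo,hi in zip(bins[:-1],bins[1:]) if ((b>=lo)&(b<hi)).any()]
    print(f,len(xs),'mm/px',1000*d[k].mean()/p['fx'],'perp offset px',np.round(mids,2),'s max',s[(r<.02)&(s<.14)].max(), 'tip px',proj(T,p))
    save(f+'_h.png',im) if 0 else None
E
```

```text
scene0 52 mm/px 2.5882924 perp offset px [-0.07  0.01 -0.23 -0.1   0.03] s max 0.10789365762981183 tip px [[262.78330331 211.70411217]]
side0 40 mm/px 2.9761243 perp offset px [0.3  0.36 0.04 0.1  0.18] s max 0.11188197247680731 tip px [[345.59903976 156.41796499]]
w2 476 mm/px 0.82612276 perp offset px [-1.66 -1.44 -1.21 -1.42 -1.23] s max 0.11199293717840116 tip px [[342.42615065 245.49048159]]
```

Emit:
servo_tool(increments=[{"slide": [178, -381, 0], "dr": [0, 0, 0], "jaw": 0}, {"slide": [178, -381, 0], "dr": [0, 0, 0], "jaw": 0}, {"slide": [178, -381, 0], "dr": [0, 0, 0], "jaw": 0}, {"slide": [178, -381, 0], "dr": [0, 0, 0], "jaw": 0}, {"slide": [178, -381, 0], "dr": [0, 0, 0], "jaw": 0}, {"slide": [178, -381, 0], "dr": [0, 0, 0], "jaw": 0}, {"slide": [178, -381, 0], "dr": [0, 0, 0], "jaw": 0}, {"slide": [178, -381, 0], "dr": [0, 0, 0], "jaw": 0}, {"slide": [178, -381, 0], "dr": [0, 0, 0], "jaw": 0}, {"slide": [178, -381, 0], "dr": [0, 0, 0], "jaw": 0}, {"slide": [178, -381, 0], "dr": [0, 0, 0], "jaw": 0}, {"slide": [178, -381, 0], "dr": [0, 0, 0], "jaw": 0}, {"slide": [178, -381, 0], "dr": [0, 0, 0], "jaw": 0}, {"slide": [178, -381, 0], "dr": [0, 0, 0], "jaw": 0}])

```text
t: 3.4
tool_pos: [0.3908, 0.3122, 0.4198]
orientation: [2.86, 1.301, 0.0]
force: [-0.3, 0.3, 0.3]
opening: 0.0929
gripper_force: 0.0
```

```bash
python3 - <<'E'
from h import *
a=grab('wrist'); pickle.dump(a,open('w3.pkl','wb')); save('w3.png',a[0])
im,d,p=a; P=pts(d,p); s=read_state(); print(s['t'],s['tool_pos'],s['q'].round(3))
Rt=R.from_rotvec(s['orientation']).as_matrix()
hsv=cv2.cvtColor(im,cv2.COLOR_RGB2HSV)
k=(P[...,2]>.175)&(P[...,2]<.195)&(hsv[...,1]<140)&(np.hypot(P[...,0]-.423,P[...,1]-.35)<.03)
q=P[k]; print('top',len(q),cv2.minEnclosingCircle(q[:,:2].astype(np.float32)),np.median(q[:,2]))
ys,xs=np.where(k); c,r=cv2.minEnclosingCircle(np.c_[xs,ys].astype(np.float32)); print('px',c,r,onplane([c],p,.185))
q=P[abs(P[...,2]-.06)<.003]; q=q[np.hypot(q[:,0]-.423,q[:,1]-.35)<.075]; r=cv2.minAreaRect(q[:,:2].astype(np.float32)); print('stand',r)
im2,d2,p2=pickle.load(open('scene0.pkl','rb')); P2=pts(d2,p2); h2=cv2.cvtColor(im2,cv2.COLOR_RGB2HSV)
k=(h2[...,0]<12)&(h2[...,1]>200)&(P2[...,2]>.03)&(h2[...,2]>200); k[:,:350]=0;k[:, 430:]=0
n,l,st,_=cv2.connectedComponentsWithStats(k.astype(np.uint8))
for i in range(1,n):
    if st[i,4]>40: q=P2[l==i]; c=np.median(q,0); print('orange',c,q[:,2].max(),'tool rel bar',Rt.T@(c-[.423,.35,c[2]]))
E
```

```text
3.45 [0.39066769 0.31236842 0.41977431] [ 0.572 -0.148  1.738 -0.     1.552  1.289]
top 847 ((0.4222317636013031, 0.3487061858177185), 0.01348316390067339) 0.1857046421837161
px (315.07281494140625, 145.3058319091797) 21.526365280151367 [[0.42281525 0.34913413 0.185     ]]
stand ((0.421335905790329, 0.3484308421611786), (0.09027095139026642, 0.09041894227266312), 67.25960540771484)
```

View pics/w3.png

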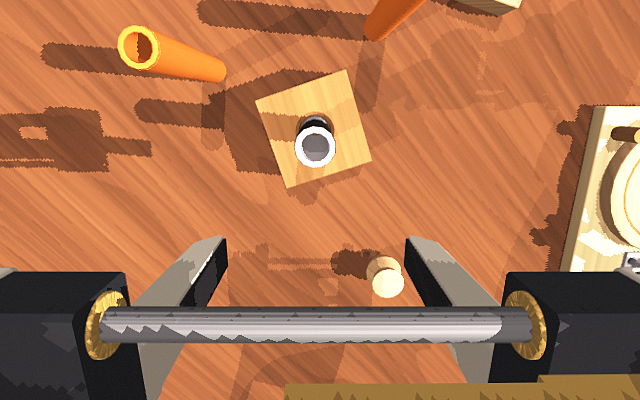

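The bar's open top is at (315,146), clear of the orange tubes at (140,47) and (385,20). Measured at (0.4225, 0.349, 0.185), which matches the given height. Now grasp.

Emit:
servo_tool(increments=[{"slide": [48.5, 0, 0], "dr": [0, 0, 0], "jaw": 0}, {"slide": [48.5, 0, 0], "dr": [0, 0, 0], "jaw": 0}, {"slide": [48.5, 0, 40], "dr": [0, 0, 0], "jaw": 0}, {"slide": [48.5, 0, 80], "dr": [0, 0, 0], "jaw": 0}, {"slide": [48.5, 0, 103], "dr": [0, 0, 0], "jaw": 0.2}, {"slide": [48.5, 0, 103], "dr": [0, 0, 0], "jaw": 0.5}, {"slide": [48.5, 0, 103], "dr": [0, 0, 0], "jaw": 0.9}, {"slide": [48.5, 0, 103], "dr": [0, 0, 0], "jaw": 0.9}, {"slide": [48.5, 0, 103], "dr": [0, 0, 0], "jaw": 0.9}, {"slide": [48.5, 0, 103], "dr": [0, 0, 0], "jaw": 0.9}, {"slide": [48.5, 0, 103], "dr": [0, 0, 0], "jaw": 0.9}, {"slide": [48.5, 0, 103], "dr": [0, 0, 0], "jaw": 0.9}, {"slide": [48.5, 0, 103], "dr": [0, 0, 0], "jaw": 0.9}], force=40)

```text
t: 4.75
tool_pos: [0.422, 0.3498, 0.3168]
orientation: [-2.858, -1.304, -0.0]
force: [-0.3, -0.3, 0.1]
opening: 0.0258
gripper_force: 0.1
```

Emit:
servo_tool(increments=[{"slide": [0, 0, 0], "dr": [0, 0, 0], "jaw": 1}, {"slide": [0, 0, 0], "dr": [0, 0, 0], "jaw": 1}, {"slide": [0, 0, 0], "dr": [0, 0, 0], "jaw": 1}], force=40)

```text
t: 5.05
tool_pos: [0.422, 0.3498, 0.3168]
orientation: [-2.858, -1.304, -0.0]
force: [-0.2, 1.4, 0.6]
opening: 0.025
gripper_force: 40.0
```

Emit:
servo_tool(increments=[{"slide": [0, 0, -30], "dr": [0, 0, 0], "jaw": 1}, {"slide": [0, 0, -75], "dr": [0, 0, 0], "jaw": 1}, {"slide": [0, 0, -120], "dr": [0, 0, 0], "jaw": 1}, {"slide": [0, 0, -150], "dr": [0, 0, 0], "jaw": 1}, {"slide": [-30, 25, -150], "dr": [0, 0, 0], "jaw": 1}, {"slide": [-65, 56, -150], "dr": [0, 0, 0], "jaw": 1}, {"slide": [-100, 86, -150], "dr": [0, 0, 0], "jaw": 1}, {"slide": [-135, 116, -150], "dr": [0, 0, 0], "jaw": 1}, {"slide": [-170, 146, -150], "dr": [0, 0, 0], "jaw": 1}, {"slide": [-205, 176, -150], "dr": [0, 0, 0], "jaw": 1}, {"slide": [-240, 206, -150], "dr": [0, 0, 0], "jaw": 1}, {"slide": [-275, 236, -150], "dr": [0, 0, 0], "jaw": 1}, {"slide": [-310, 266, -150], "dr": [0, 0, 0], "jaw": 1}, {"slide": [-345, 296, -150], "dr": [0, 0, 0], "jaw": 1}, {"slide": [-380, 326, -150], "dr": [0, 0, 0], "jaw": 1}, {"slide": [-415, 356, -150], "dr": [0, 0, 0], "jaw": 1}, {"slide": [-445, 380, -150], "dr": [0, 0, 0], "jaw": 1}, {"slide": [-465, 396, -150], "dr": [0, 0, 0], "jaw": 1}, {"slide": [-474, 404, -150], "dr": [0, 0, 0], "jaw": 1}, {"slide": [-474, 404, -150], "dr": [0, 0, 0], "jaw": 1}])

```text
t: 7.05
tool_pos: [0.416, -0.274, 0.4658]
orientation: [-2.858, -1.3, 0.001]
force: [-0.0, 0.8, -3.5]
opening: 0.0248
gripper_force: 40.0
```

```bash
cat > inc.py <<'E'
from axis import *
def tool(u,n,s,th):  # TCP pose: along handle axis at angle th (rad from vertical, + towards shut)
    X=H(u,n,[s],th)[0]; z=-(np.sin(th)*U+np.array([0,0,np.cos(th)])); y=-N; x=np.cross(y,z)
    return X,np.c_[x,y,z]
def inc(X,M,s=None):
    s=s or read_state(); R0=R.from_rotvec(s['orientation'])
    return (1000*R0.inv().apply(X-s['tool_pos'])).round(1),(R0.inv()*R.from_matrix(M)).as_rotvec().round(4)
UH,NH=.348,-.4928
E
python3 - <<'E'
from inc import *
s=read_state(); print(s['t'],s['tool_pos'],s['q'].round(3),s['force'],s['opening'])
print(inc(*tool(UH,NH,.437,-np.radians(40))))
E
```

```text
7.05 [ 0.41598617 -0.27402875  0.46576815] [-0.685 -0.164  1.669 -0.     1.638  0.032] [-0.00366297  0.84091185 -3.48308895] 0.024796174468163238
(array([ 1. , -0.8, 71. ]), array([-0.0013,  0.6982, -0.002 ]))
```

Emit:
servo_tool(increments=[{"slide": [0, 0, 0], "dr": [0, 0.14, 0], "jaw": 1}, {"slide": [0, 0, 0], "dr": [0, 0.28, 0], "jaw": 1}, {"slide": [0, 0, 0], "dr": [0, 0.42, -0.001], "jaw": 1}, {"slide": [0, 0, 0], "dr": [0, 0.56, -0.001], "jaw": 1}, {"slide": [0, 0, 0], "dr": [-0.001, 0.698, -0.002], "jaw": 1}, {"slide": [1, -1, 20], "dr": [-0.001, 0.698, -0.002], "jaw": 1}, {"slide": [1, -1, 45], "dr": [-0.001, 0.698, -0.002], "jaw": 1}, {"slide": [1, -1, 65], "dr": [-0.001, 0.698, -0.002], "jaw": 1}, {"slide": [1, -1, 71], "dr": [-0.001, 0.698, -0.002], "jaw": 1}, {"slide": [1, -1, 71], "dr": [-0.001, 0.698, -0.002], "jaw": 1}])

```text
t: 8.05
tool_pos: [0.4163, -0.2707, 0.3948]
orientation: [-2.465, -1.128, -0.897]
force: [-0.1, -0.1, -2.9]
opening: 0.0249
gripper_force: 40.0
```

```bash
python3 - <<'E'
from inc import *
tiles=[]
for n,b in(('scene',(215,155,315,245)),('side',(310,100,390,190)),('wrist',(200,0,480,300))):
    a=grab(n); pickle.dump(a,open(n+'4.pkl','wb')); im,d,p=a
    tiles.append(cv2.resize(im[b[1]:b[3],b[0]:b[2]],(266,300),interpolation=cv2.INTER_CUBIC))
save('pre.png',np.hstack(tiles))
s=read_state(); print(s['t'],s['tool_pos'],s['q'].round(3),s['force'])
print(inc(*tool(UH,NH,.437,-np.radians(40))))
# measure bar axis perp offset vs handle axis in each view (bar: s from hinge .137.. .20)
for f in('scene4','side4','wrist4'):
    im,d,p=pickle.load(open(f+'.pkl','rb')); P=pts(d,p)
    h0=H(UH,NH,[0])[0]; a=H(UH,NH,[1])[0]-h0; v=P-h0; sv=v@a; r=np.linalg.norm(v-sv[...,None]*a,axis=-1)
    for lo,hi in((.075,.085),(.085,.095),(.095,.104),(.14,.155),(.155,.17),(.17,.185),(.185,.20)):
        k=(sv>lo)&(sv<hi)&(r<.022); ys,xs=np.where(k)
        if len(xs)<4: continue
        A=proj(H(UH,NH,[lo,hi]),p); t=(A[1]-A[0])/np.linalg.norm(A[1]-A[0]); e=(np.c_[xs,ys]-A[0])@[-t[1],t[0]]
        print(f,lo,len(xs),'mid off mm',((e.min()+e.max())/2*d[k].mean()/p['fx']*1000).round(2),'width',((e.max()-e.min()+1)*d[k].mean()/p['fx']*1000).round(1))
E
```

```text
8.2 [ 0.41656623 -0.27160456  0.39711277] [-0.93  -0.125  1.84   0.679  1.595 -0.261] [ 0.03666374 -1.08951822 -2.66031954]
(array([-2.4,  0.2,  1. ]), array([0.001 , 0.0003, 0.0042]))
scene4 0.075 18 mid off mm 0.42 width 14.1
scene4 0.085 16 mid off mm 0.13 width 12.1
scene4 0.095 14 mid off mm 0.58 width 12.0
scene4 0.14 57 mid off mm 2.82 width 27.4
scene4 0.155 59 mid off mm 3.13 width 27.5
scene4 0.17 61 mid off mm 2.55 width 27.2
scene4 0.185 62 mid off mm 2.68 width 28.0
side4 0.075 12 mid off mm 1.24 width 11.6
side4 0.085 14 mid off mm 0.64 width 13.7
side4 0.095 11 mid off mm 1.05 width 13.5
side4 0.14 47 mid off mm -0.4 width 27.9
side4 0.155 42 mid off mm -2.7 width 25.5
side4 0.17 42 mid off mm -3.03 width 27.4
side4 0.185 50 mid off mm -2.62 width 27.7
wrist4 0.075 23 mid off mm -0.45 width 11.0
wrist4 0.085 13 mid off mm -0.44 width 8.8
wrist4 0.14 126 mid off mm 0.08 width 25.8
wrist4 0.155 146 mid off mm 0.09 width 26.0
wrist4 0.17 174 mid off mm 0.1 width 26.0
wrist4 0.185 206 mid off mm 0.11 width 25.9
```

View pics/pre.png

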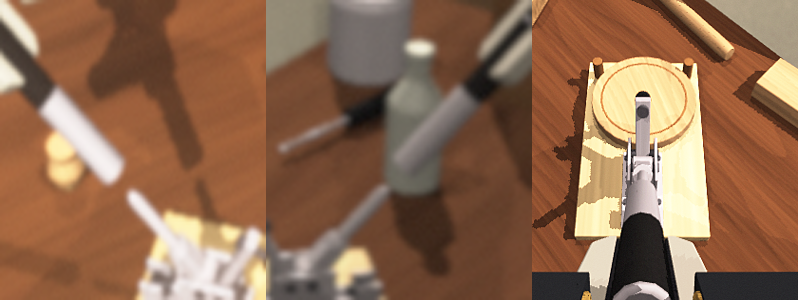

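The crops show the bar's open mouth in line with the handle, with the tip about 25 mm ahead. The bar sits about 3 mm too high in the swing plane, so I'll correct by −3 mm in tool x and push on in short steps.

Emit:
servo_tool(increments=[{"slide": [-2.8, 0, 0], "dr": [0, 0, 0.004], "jaw": 1}, {"slide": [-2.8, 0, 0], "dr": [0, 0, 0.004], "jaw": 1}, {"slide": [-2.8, 0, 8], "dr": [0, 0, 0.004], "jaw": 1}, {"slide": [-2.8, 0, 16], "dr": [0, 0, 0.004], "jaw": 1}, {"slide": [-2.8, 0, 22], "dr": [0, 0, 0.004], "jaw": 1}, {"slide": [-2.8, 0, 28], "dr": [0, 0, 0.004], "jaw": 1}, {"slide": [-2.8, 0, 34], "dr": [0, 0, 0.004], "jaw": 1}, {"slide": [-2.8, 0, 40], "dr": [0, 0, 0.004], "jaw": 1}, {"slide": [-2.8, 0, 40], "dr": [0, 0, 0.004], "jaw": 1}])

```text
t: 9.1
tool_pos: [0.4317, -0.2532, 0.3624]
orientation: [-2.467, -1.123, -0.897]
force: [-0.2, 0.5, -4.2]
opening: 0.0249
gripper_force: 40.0
```

```bash
python3 - <<'E'
from inc import *
s=read_state(); print(s['t'],s['tool_pos'],s['force'],s['wrist_torque'], R.from_rotvec(s['orientation']).inv().apply(s['force']))
print(inc(*tool(UH,NH,.347,-np.radians(40))))
E
```

```text
9.1 [ 0.43173672 -0.25323423  0.36238646] [-0.1741316   0.48386165 -4.20148459] [-0.66729436  0.47873306  0.02476786] [-2.50936082 -0.43916084  3.38040866]
(array([ 1.6,  0.9, 49.1]), array([-0.0015, -0.    , -0.0018]))
```

Emit:
servo_tool(increments=[{"slide": [0.5, 0.4, 8], "dr": [0, 0, 0], "jaw": 1}, {"slide": [0.5, 0.4, 16], "dr": [0, 0, 0], "jaw": 1}, {"slide": [0.5, 0.4, 24], "dr": [0, 0, 0], "jaw": 1}, {"slide": [0.5, 0.4, 32], "dr": [0, 0, 0], "jaw": 1}, {"slide": [0.5, 0.4, 40], "dr": [0, 0, 0], "jaw": 1}, {"slide": [0.5, 0.4, 45], "dr": [0, 0, 0], "jaw": 1}, {"slide": [0.5, 0.4, 47], "dr": [0, 0, 0], "jaw": 1}])

```text
t: 9.8
tool_pos: [0.4521, -0.2305, 0.3269]
orientation: [-2.468, -1.123, -0.897]
force: [0.2, 1.1, -3.5]
opening: 0.0245
gripper_force: 40.0
```

```bash
python3 - <<'E'
from inc import *
s=read_state(); print(s['t'],s['tool_pos'],s['force'],s['wrist_torque'], R.from_rotvec(s['orientation']).inv().apply(s['force']))
print(inc(*tool(UH,NH,.347,-np.radians(40))))
E
```

```text
9.8 [ 0.45210872 -0.23052575  0.32692974] [ 0.22415976  1.11216014 -3.45792241] [-0.61199845  0.54005025  0.01108928] [-1.46770128 -0.55444811  3.28371975]
(array([1.1, 0.4, 2.3]), array([-0.0011,  0.0001, -0.0016]))
```

Going in freely. Now press gently until it seats on the collar.

Emit:
servo_tool(increments=[{"slide": [0.5, 0, 1.5], "dr": [0, 0, 0], "jaw": 1}, {"slide": [0.5, 0, 3], "dr": [0, 0, 0], "jaw": 1}, {"slide": [0.5, 0, 4], "dr": [0, 0, 0], "jaw": 1}, {"slide": [0.5, 0, 4], "dr": [0, 0, 0], "jaw": 1}])

```text
t: 10.2
tool_pos: [0.4539, -0.2291, 0.3255]
orientation: [-2.469, -1.124, -0.898]
force: [-3.0, -1.5, -0.0]
opening: 0.0246
gripper_force: 40.0
```

```bash
python3 - <<'E'
from inc import *
s=read_state(); print(s['t'],s['tool_pos'],s['force'],s['wrist_torque'], R.from_rotvec(s['orientation']).inv().apply(s['force']))
print(inc(*tool(UH,NH,.347,-np.radians(40))))
E
```

```text
10.2 [ 0.45391814 -0.22907223  0.325483  ] [-2.9622651  -1.49599692 -0.04112446] [-0.35923023  0.75892794  0.27393926] [-2.38185315 -1.25127187 -1.94314353]
(array([ 0.2, -0.1, -0.2]), array([ 0.0005,  0.0004, -0.0009]))
```

Emit:
servo_tool(increments=[{"slide": [0, 0, 1], "dr": [0, 0, 0], "jaw": 1}, {"slide": [0, 0, 2], "dr": [0, 0, 0], "jaw": 1}, {"slide": [0, 0, 2], "dr": [0, 0, 0], "jaw": 1}])

```text
t: 10.5
tool_pos: [0.4544, -0.2289, 0.3256]
orientation: [-2.469, -1.126, -0.898]
force: [-16.7, -7.4, 14.5]
opening: 0.0251
gripper_force: 40.0
```

```bash
python3 - <<'E'
from inc import *
s=read_state(); print(s['t'],s['tool_pos'],s['force'],s['wrist_torque'], R.from_rotvec(s['orientation']).inv().apply(s['force']))
r,_=inc(*tool(UH,NH,.347,-np.radians(40)));print(r)
# swing rows from current pose: arc about the hinge in the tool frame, hinge along tool z at L
L=(.347-r[2]*-0/1000)*1000
for th in np.radians([1,6,12,18,24,30,36,42,48,54,60]):
    # tool turns about -y by th; hinge at (0,0,L)
    print(np.degrees(th).round(), (np.array([np.sin(th),0,1-np.cos(th)])*L).round(0), -th.round(3))
E
```

```text
10.5 [ 0.45442604 -0.22885599  0.32559428] [-16.6748904   -7.41422366  14.50226183] [0.34095631 2.01647846 1.51124055] [ -3.36474034  -7.70268739 -21.74132953]
[-0.2 -0.3 -0.5]
1.0 [6. 0. 0.] -0.017
6.0 [36.  0.  2.] -0.105
12.0 [72.  0.  8.] -0.209
18.0 [107.   0.  17.] -0.314
24.0 [141.   0.  30.] -0.419
30.0 [173.   0.  46.] -0.524
36.0 [204.   0.  66.] -0.628
42.0 [232.   0.  89.] -0.733
48.0 [258.   0. 115.] -0.838
54.0 [281.   0. 143.] -0.942
60.0 [301.   0. 173.] -1.047
```

Seated: about 25 N of axial pushback, exactly at the predicted home position. I'll ease off slightly and swing, starting with the first 30°.

Emit:
servo_tool(increments=[{"slide": [0, 0, -1.5], "dr": [0, 0, 0], "jaw": 1}, {"slide": [18, 0, -1], "dr": [0, -0.052, 0], "jaw": 1}, {"slide": [36, 0, 0.5], "dr": [0, -0.105, 0], "jaw": 1}, {"slide": [54, 0, 3], "dr": [0, -0.157, 0], "jaw": 1}, {"slide": [72, 0, 6.5], "dr": [0, -0.209, 0], "jaw": 1}, {"slide": [90, 0, 10.5], "dr": [0, -0.262, 0], "jaw": 1}, {"slide": [107, 0, 15.5], "dr": [0, -0.314, 0], "jaw": 1}, {"slide": [124, 0, 21.5], "dr": [0, -0.367, 0], "jaw": 1}, {"slide": [141, 0, 28.5], "dr": [0, -0.419, 0], "jaw": 1}, {"slide": [157, 0, 36.5], "dr": [0, -0.471, 0], "jaw": 1}, {"slide": [173, 0, 45], "dr": [0, -0.524, 0], "jaw": 1}, {"slide": [173, 0, 45], "dr": [0, -0.524, 0], "jaw": 1}], force=50)

```text
t: 11.7
tool_pos: [0.5615, -0.1057, 0.4019]
orientation: [-2.787, -1.27, -0.239]
force: [-6.4, -6.8, 8.6]
opening: 0.0246
gripper_force: 50.0
```

```bash
python3 - <<'E'
from inc import *
s=read_state(); print(s['t'],s['tool_pos'],s['force'],s['wrist_torque'], R.from_rotvec(s['orientation']).inv().apply(s['force']),s['q'].round(2))
print(inc(*tool(UH,NH,.347,-np.radians(10))),inc(*tool(UH,NH,.347,np.radians(20))))
E
```

```text
11.7 [ 0.56152741 -0.10574067  0.40187891] [-6.40781787 -6.81671991  8.55584076] [-1.69116402  1.72337443  0.02819968] [ -7.76135882  -0.35304387 -10.01832724] [-0.33  0.01  1.62  0.16  1.44  0.37]
(array([-0.9, -0.4,  0. ]), array([0.0013, 0.0041, 0.0003])) (array([172.8,  -0.4,  45.8]), array([ 0.0014, -0.5195, -0.    ]))
```

Emit:
servo_tool(increments=[{"slide": [18, 0, 1], "dr": [0, -0.052, 0], "jaw": 1}, {"slide": [36, 0, 2], "dr": [0, -0.105, 0], "jaw": 1}, {"slide": [54, 0, 4.5], "dr": [0, -0.157, 0], "jaw": 1}, {"slide": [72, 0, 7.5], "dr": [0, -0.209, 0], "jaw": 1}, {"slide": [90, 0, 12], "dr": [0, -0.262, 0], "jaw": 1}, {"slide": [107, 0, 17], "dr": [0, -0.314, 0], "jaw": 1}, {"slide": [124, 0, 23], "dr": [0, -0.367, 0], "jaw": 1}, {"slide": [141, 0, 30], "dr": [0, -0.419, 0], "jaw": 1}, {"slide": [157, 0, 38], "dr": [0, -0.471, 0], "jaw": 1}, {"slide": [173, 0, 46], "dr": [0, -0.522, 0], "jaw": 1}, {"slide": [173, 0, 46], "dr": [0, -0.522, 0], "jaw": 1}, {"slide": [173, 0, 46], "dr": [0, -0.522, 0], "jaw": 1}])

```text
t: 12.9
tool_pos: [0.6788, 0.0298, 0.3855]
orientation: [2.695, 1.23, -0.47]
force: [2.3, 4.8, 2.7]
opening: 0.0249
gripper_force: 50.0
```

```bash
python3 - <<'E'
from inc import *
s=read_state(); print(s['t'],s['tool_pos'],s['force'],s['wrist_torque'], R.from_rotvec(s['orientation']).inv().apply(s['force']),s['q'].round(2))
print(inc(*tool(UH,NH,.347,np.radians(20))))
tiles=[]
for n,b in(('scene',(235,120,385,290)),('side',(245,80,375,225)),('wrist',(120,0,520,400))):
    a=grab(n); pickle.dump(a,open(n+'5.pkl','wb')); im,d,p=a
    tiles.append(cv2.resize(im[b[1]:b[3],b[0]:b[2]],(266,300),interpolation=cv2.INTER_CUBIC))
save('shut.png',np.hstack(tiles))
E
```

```text
12.9 [0.67878192 0.02981763 0.38550823] [2.25166262 4.77079926 2.65176323] [ 0.89231602 -0.49813351 -0.111087  ] [ 3.88336564 -1.42875879 -4.21194469] [ 0.04  0.49  1.12 -0.25  1.77  0.73]
(array([-1.3,  0.1, -0.1]), array([-0.0003, -0.0042,  0.0008]))
```

View pics/shut.png

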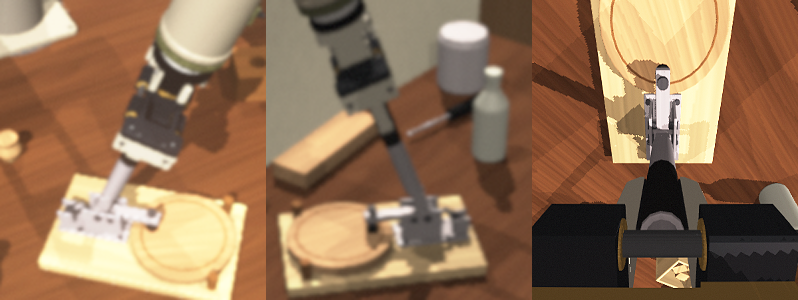

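The crops show the holding arm level and the pad down on the board, with the bar at 20° past vertical. I'll push slightly further to make sure the stop is reached, and see how the force reacts.

Emit:
servo_tool(increments=[{"slide": [3, 0, 0], "dr": [0, -0.01, 0], "jaw": 1}, {"slide": [6, 0, 0], "dr": [0, -0.02, 0], "jaw": 1}, {"slide": [6, 0, 0], "dr": [0, -0.02, 0], "jaw": 1}])

```text
t: 13.35
tool_pos: [0.6822, 0.0334, 0.3837]
orientation: [2.684, 1.223, -0.496]
force: [3.3, 4.3, 4.9]
opening: 0.0248
gripper_force: 50.0
```

```bash
python3 - <<'E'
from inc import *
s=read_state(); print(s['t'],s['tool_pos'],s['force'],s['wrist_torque'], R.from_rotvec(s['orientation']).inv().apply(s['force']))
print(inc(*tool(UH,NH,.347,np.radians(20))),inc(*tool(UH,NH,.347+.12,np.radians(20))))
im,d,p=pickle.load(open('scene5.pkl','rb'));P=pts(d,p)
k=(P[...,2]>.05)&(P[...,2]<.16)&(np.hypot(P[...,0]-.62,P[...,1]+.03)<.06)
h0=H(UH,NH,[0])[0]
for f in('scene5','side5','wrist5'):
    im,d,p=pickle.load(open(f+'.pkl','rb'));P=pts(d,p)
    v=P-h0; uu=v@U; nn=abs(v@N)
    # bar visible, metal: perpendicular section fit
    k=(nn<.02)&(v[...,2]>.05)&(v[...,2]<.12)&(uu>-.02)&(uu<.09); 
    c=np.polyfit(v[k][:,2],uu[k],1); print(f,k.sum(),'bar lean deg',np.degrees(np.arctan(c[0])))
E
```

```text
13.35 [0.68215212 0.03339562 0.38365216] [3.32336188 4.34816393 4.87678042] [ 1.14899118 -0.75290101 -0.06797975] [ 3.35957512 -0.34606434 -6.50597767]
(array([-6.5, -0.1, -0.1]), array([-0.0001,  0.0162, -0.0003])) (array([-8.500e+00, -1.000e-01, -1.201e+02]), array([-0.0001,  0.0162, -0.0003]))
scene5 179 bar lean deg 19.160720854109304
side5 186 bar lean deg 20.59891515421575
wrist5 972 bar lean deg 19.674017264907164
```

Emit:
servo_tool(increments=[{"slide": [4, 0, 0], "dr": [0, -0.012, 0], "jaw": 1}, {"slide": [8, 0, 0], "dr": [0, -0.024, 0], "jaw": 1}, {"slide": [8, 0, 0], "dr": [0, -0.024, 0], "jaw": 1}])

```text
t: 13.65
tool_pos: [0.687, 0.0388, 0.3809]
orientation: [2.669, 1.215, -0.529]
force: [2.0, 3.1, 6.8]
opening: 0.0247
gripper_force: 50.0
```

```bash
python3 - <<'E'
from inc import *
s=read_state(); print(s['t'],s['tool_pos'],s['force'],s['wrist_torque'], R.from_rotvec(s['orientation']).inv().apply(s['force']))
print(inc(*tool(UH,NH,.347,np.radians(20))))
E
```

```text
13.65 [0.6869885  0.03877874 0.38093754] [1.99314963 3.08536101 6.83971239] [ 0.44424936 -0.10038506 -0.11477329] [ 0.75105493 -0.51982269 -7.70969937]
(array([-14.2,  -0.2,   0.3]), array([ 0.0001,  0.0424, -0.0008]))
```

The side load has dropped to the bar's own weight, so the handle is resting on its stop. Now I'll realign and draw the bar off.

Emit:
servo_tool(increments=[{"slide": [-6, 0, 0], "dr": [0, 0.02, 0], "jaw": 1}, {"slide": [-12, 0, 0], "dr": [0, 0.038, 0], "jaw": 1}, {"slide": [-12, 0, -4], "dr": [0, 0.038, 0], "jaw": 1}, {"slide": [-12.5, 0, -10], "dr": [0, 0.038, 0], "jaw": 1}, {"slide": [-13, 0, -18], "dr": [0, 0.038, 0], "jaw": 1}, {"slide": [-13.5, 0, -28], "dr": [0, 0.038, 0], "jaw": 1}, {"slide": [-14, 0, -38], "dr": [0, 0.038, 0], "jaw": 1}, {"slide": [-14.5, 0, -48], "dr": [0, 0.038, 0], "jaw": 1}, {"slide": [-15, 0, -58], "dr": [0, 0.038, 0], "jaw": 1}, {"slide": [-15.5, 0, -68], "dr": [0, 0.038, 0], "jaw": 1}, {"slide": [-16, 0, -80], "dr": [0, 0.038, 0], "jaw": 1}, {"slide": [-16.5, 0, -95], "dr": [0, 0.038, 0], "jaw": 1}, {"slide": [-16.5, 0, -95], "dr": [0, 0.038, 0], "jaw": 1}])

```text
t: 14.95
tool_pos: [0.7009, 0.0546, 0.4769]
orientation: [2.691, 1.225, -0.476]
force: [-0.0, 0.1, -2.1]
opening: 0.0249
gripper_force: 50.0
```

```bash
python3 - <<'E'
from inc import *
s=read_state(); print(s['t'],s['tool_pos'],s['force'],s['q'].round(2), R.from_rotvec(s['orientation']).inv().apply(s['force']))
tiles=[]
for n,b in(('scene',(235,120,385,290)),('side',(245,80,375,225)),('wrist',(120,0,520,400))):
    a=grab(n); pickle.dump(a,open(n+'6.pkl','wb')); im,d,p=a; P=pts(d,p)
    tiles.append(cv2.resize(im[b[1]:b[3],b[0]:b[2]],(266,300),interpolation=cv2.INTER_CUBIC))
    v=P-H(UH,NH,[0])[0]; k=(abs(v@N)<.01)&(v[...,2]>.055)&(v[...,2]<.1)&(v@U>0)&(v@U<.07)
    if k.sum()>9: print(n,k.sum(),'handle lean',np.degrees(np.arctan(np.polyfit(v[k][:,2],(v@U)[k],1)[0])))
save('off.png',np.hstack(tiles))
M=np.c_[U,-N,[0,0,-1]]
print('to above stand, vertical:',inc([.422,.349,.50],M), 'up only',inc(s['tool_pos'],M))
E
```

```text
14.95 [0.70087339 0.05462621 0.47686943] [-0.03824514  0.08605485 -2.14174162] [ 0.07  0.55  0.87 -0.27  1.96  0.71] [ 0.77386505 -0.08954397  1.99725814]
scene 52 handle lean 19.669436773679912
side 54 handle lean 20.298505363183562
wrist 122 handle lean 20.245732707416273
to above stand, vertical: (array([  28. , -403.8,  -38.2]), array([-0.0014,  0.3543, -0.0007])) up only (array([-0.6, -0.1, -3.6]), array([-0.0014,  0.3543, -0.0007]))
```

View pics/off.png

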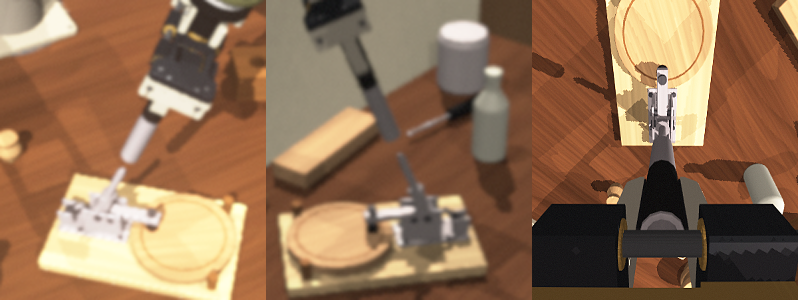

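The pad is down on the board, the handle leans 20° to the shut side in all three views, and the bar is off. Now back above the stand.

Emit:
servo_tool(increments=[{"slide": [-8, 0, -22], "dr": [0, 0.09, 0], "jaw": 1}, {"slide": [-8, 0, -25], "dr": [0, 0.18, 0], "jaw": 1}, {"slide": [-6, -15, -26], "dr": [-0.001, 0.27, -0.001], "jaw": 1}, {"slide": [-4, -50, -27], "dr": [-0.001, 0.354, -0.001], "jaw": 1}, {"slide": [-1, -90, -28], "dr": [-0.001, 0.354, -0.001], "jaw": 1}, {"slide": [3, -130, -29], "dr": [-0.001, 0.354, -0.001], "jaw": 1}, {"slide": [6, -170, -31], "dr": [-0.001, 0.354, -0.001], "jaw": 1}, {"slide": [10, -210, -32], "dr": [-0.001, 0.354, -0.001], "jaw": 1}, {"slide": [13, -250, -33], "dr": [-0.001, 0.354, -0.001], "jaw": 1}, {"slide": [17, -290, -35], "dr": [-0.001, 0.354, -0.001], "jaw": 1}, {"slide": [21, -330, -36], "dr": [-0.001, 0.354, -0.001], "jaw": 1}, {"slide": [25, -365, -37], "dr": [-0.001, 0.354, -0.001], "jaw": 1}, {"slide": [27, -390, -38], "dr": [-0.001, 0.354, -0.001], "jaw": 1}, {"slide": [28, -404, -38], "dr": [-0.001, 0.354, -0.001], "jaw": 1}, {"slide": [28, -404, -38], "dr": [-0.001, 0.354, -0.001], "jaw": 1}, {"slide": [28, -404, -38], "dr": [-0.001, 0.354, -0.001], "jaw": 1}])

```text
t: 16.7
tool_pos: [0.4221, 0.3487, 0.4997]
orientation: [2.858, 1.303, -0.001]
force: [0.1, -0.2, -3.5]
opening: 0.0246
gripper_force: 50.0
```

```bash
cat > chk.py <<'E'
from inc import *
M=np.c_[U,-N,[0,0,-1]]
s=read_state(); print(s['t'],s['tool_pos'],s['force'],s['q'].round(2),inc([.422,.349,s['tool_pos'][2]],M))
zg=s['tool_pos'][2]-.167
for n in('scene','side','wrist'):
    im,d,p=grab(n); P=pts(d,p); pickle.dump((im,d,p),open(n+'7.pkl','wb'))
    hole=np.array([.4222,.3487])
    r=np.hypot(P[...,0]-hole[0],P[...,1]-hole[1])
    for lo in np.arange(zg-.13,zg-.02,.025):
        k=(r<.035)&(abs(P[...,2]-lo)<.006)&(P[...,2]>.07); ys,xs=np.where(k)
        if len(xs)<6: continue
        # ray through the silhouette mid: compare to projected hole axis at this height
        a=proj([np.r_[hole,lo]],p)[0]; print(n,'z %.3f'%lo,len(xs),'mid dx mm %.1f'%(((xs.min()+xs.max())/2-a[0])*d[k].mean()/p['fx']*1000),'w %.0f'%((xs.max()-xs.min()+1)*d[k].mean()/p['fx']*1000))
E
python3 chk.py
```

```text
16.7 [0.4220813  0.34866762 0.49971748] [ 0.05548665 -0.16711225 -3.47046499] [ 0.6  -0.03  1.48 -0.    1.69  1.31] (array([ 0.2, -0.3, -0. ]), array([0.0004, 0.0009, 0.0001]))
scene z 0.203 27 mid dx mm 2.5 w 27
scene z 0.228 26 mid dx mm 0.8 w 24
scene z 0.253 23 mid dx mm -1.0 w 27
scene z 0.278 31 mid dx mm -1.4 w 26
scene z 0.303 36 mid dx mm -0.5 w 29
side z 0.203 43 mid dx mm 2.9 w 27
side z 0.228 56 mid dx mm 2.3 w 26
side z 0.253 54 mid dx mm 1.8 w 26
side z 0.278 63 mid dx mm 2.4 w 28
side z 0.303 67 mid dx mm 1.9 w 27
wrist z 0.203 63 mid dx mm 1.0 w 26
wrist z 0.228 116 mid dx mm 0.6 w 26
wrist z 0.253 164 mid dx mm 0.6 w 26
wrist z 0.278 222 mid dx mm 0.6 w 26
wrist z 0.303 319 mid dx mm 0.6 w 26
```

```bash
cat > lean.py <<'E'
from inc import *
import sys
def lean(tag,z0,z1,hole=(.4222,.3487)):
    for n in('scene','side','wrist'):
        im,d,p=pickle.load(open(n+tag+'.pkl','rb')); P=pts(d,p)
        r=np.hypot(P[...,0]-hole[0],P[...,1]-hole[1]); k=(r<.024)&(P[...,2]>z0)&(P[...,2]<z1); q=P[k]-[*hole,0]
        if len(q)<20: continue
        # cylinder fit, known radius 13 (13.5) mm: axis point (at mid z) and slopes
        zm=(z0+z1)/2
        f=lambda c: np.hypot(q[:,0]-c[0]-c[2]*(q[:,2]-zm),q[:,1]-c[1]-c[3]*(q[:,2]-zm))-.0133
        c=least_squares(f,[0,0,0,0],loss='soft_l1',f_scale=.001).x
        B=np.c_[U,-N][:2]
        ax=c[:2]@B; sl=c[2:]@B; print(n,len(q),'axis offs tool xy mm',(ax*1e3).round(1),'slope deg per up',np.degrees(sl).round(2),'rms',(np.std(f(c))*1e3).round(2))
if __name__=='__main__': lean('7',.205,.30)
E
python3 lean.py
```

```text
scene 227 axis offs tool xy mm [ 0.8 -0.1] slope deg per up [-2.22  0.54] rms 1.53
side 450 axis offs tool xy mm [-2.3  0.4] slope deg per up [-0.02 -0.21] rms 0.94
wrist 1324 axis offs tool xy mm [-1.7  0.7] slope deg per up [ 0.38 -0.04] rms 0.25
```

Emit:
servo_tool(increments=[{"slide": [1, -0.5, 30], "dr": [0, 0, 0], "jaw": 1}, {"slide": [1, -0.5, 70], "dr": [0, 0, 0], "jaw": 1}, {"slide": [1, -0.5, 110], "dr": [0, 0, 0], "jaw": 1}, {"slide": [1, -0.5, 126], "dr": [0, 0, 0], "jaw": 1}, {"slide": [1, -0.5, 126], "dr": [0, 0, 0], "jaw": 1}])

```text
t: 17.35
tool_pos: [0.4218, 0.3492, 0.3712]
orientation: [2.858, 1.301, -0.009]
force: [0.1, -1.1, -4.0]
opening: 0.025
gripper_force: 50.0
```

```bash
python3 - <<'E'
from lean import *
s=read_state(); print(s['t'],s['tool_pos'],s['force'])
for n in('scene','side','wrist'):
    a=grab(n); pickle.dump(a,open(n+'8.pkl','wb')); im,d,p=a; P=pts(d,p)
    q=P[abs(P[...,2]-.06)<.004]; q=q[(np.hypot(q[:,0]-.422,q[:,1]-.349)<.075)]
    print(n,cv2.minAreaRect(q[:,:2].astype(np.float32)))
lean('8',.08,.17)
E
```

```text
17.35 [0.42175723 0.34923077 0.37118557] [ 0.11148201 -1.06751065 -4.01473311]
scene ((0.4253871440887451, 0.35021787881851196), (0.09054464846849442, 0.0938485637307167), 66.96526336669922)
side ((0.42010498046875, 0.3484504520893097), (0.09128250181674957, 0.09398789703845978), 67.12445831298828)
wrist ((0.4212549328804016, 0.3485569655895233), (0.09034193307161331, 0.0902869775891304), 67.04145812988281)
scene 182 axis offs tool xy mm [ 1.4 -0.7] slope deg per up [-0.17  0.07] rms 1.53
side 331 axis offs tool xy mm [-1.4 -1.1] slope deg per up [ 0.18 -0.09] rms 0.96
wrist 1190 axis offs tool xy mm [ 0.3 -0.5] slope deg per up [ 0.16 -0.04] rms 0.24
```

Emit:
servo_tool(increments=[{"slide": [-0.5, 0, 10], "dr": [0, 0, 0], "jaw": 1}, {"slide": [-0.5, 0, 20], "dr": [0, 0, 0], "jaw": 1}, {"slide": [-0.5, 0, 30], "dr": [0, 0, 0], "jaw": 1}, {"slide": [-0.5, 0, 40], "dr": [0, 0, 0], "jaw": 1}, {"slide": [-0.5, 0, 48], "dr": [0, 0, 0], "jaw": 1}, {"slide": [-0.5, 0, 52], "dr": [0, 0, 0], "jaw": 1}, {"slide": [-0.5, 0, 53.5], "dr": [0, 0, 0], "jaw": 1}, {"slide": [-0.5, 0, 53.5], "dr": [0, 0, 0], "jaw": 1}])

```text
t: 18.3
tool_pos: [0.4217, 0.3499, 0.3206]
orientation: [-2.859, -1.303, 0.0]
force: [-0.2, 0.9, -4.2]
opening: 0.0249
gripper_force: 50.0
```

Emit:
servo_tool(increments=[{"slide": [0, 0, 1.5], "dr": [0, 0, 0], "jaw": 1}, {"slide": [0, 0, 2.5], "dr": [0, 0, 0], "jaw": 1}, {"slide": [0, 0, 3], "dr": [0, 0, 0], "jaw": 1}, {"slide": [0, 0, 3], "dr": [0, 0, 0], "jaw": 1}])

```text
t: 18.7
tool_pos: [0.4217, 0.3499, 0.3177]
orientation: [-2.858, -1.303, -0.0]
force: [-0.9, -0.4, -2.5]
opening: 0.025
gripper_force: 50.0
```

Touching or within a millimetre of the hole's floor. I'll lower one more millimetre, then open gently and rise.

Emit:
servo_tool(increments=[{"slide": [0, 0, 1], "dr": [0, 0, 0], "jaw": 1}, {"slide": [0, 0, 1], "dr": [0, 0, 0], "jaw": 0.6}, {"slide": [0, 0, 1], "dr": [0, 0, 0], "jaw": 0.5}, {"slide": [0, 0, 1], "dr": [0, 0, 0], "jaw": 0.3}, {"slide": [0, 0, 1], "dr": [0, 0, 0], "jaw": 0.2}, {"slide": [0, 0, 1], "dr": [0, 0, 0], "jaw": 0.2}, {"slide": [0, 0, 1], "dr": [0, 0, 0], "jaw": 0.2}, {"slide": [0, 0, 1], "dr": [0, 0, 0], "jaw": 0.2}], force=10)

```text
t: 19.5
tool_pos: [0.4217, 0.3499, 0.3167]
orientation: [-2.858, -1.303, 0.0]
force: [0.0, -0.9, 1.5]
opening: 0.073
gripper_force: 0.0
```

Emit:
servo_tool(increments=[{"slide": [0, 0, -15], "dr": [0, 0, 0], "jaw": 0.2}, {"slide": [0, 0, -40], "dr": [0, 0, 0], "jaw": 0.2}, {"slide": [0, 0, -80], "dr": [0, 0, 0], "jaw": 0.2}, {"slide": [0, 0, -120], "dr": [0, 0, 0], "jaw": 0.2}, {"slide": [-50, 0, -120], "dr": [0, 0, 0], "jaw": 0.2}, {"slide": [-50, 0, -120], "dr": [0, 0, 0], "jaw": 0.2}, {"slide": [-50, 0, -120], "dr": [0, 0, 0], "jaw": 0.2}])

```text
t: 20.2
tool_pos: [0.3884, 0.3116, 0.4378]
orientation: [-2.858, -1.302, -0.002]
force: [0.8, 1.3, 1.6]
opening: 0.0746
gripper_force: 0.0
```

```bash
python3 - <<'E'
from lean import *
s=read_state(); print(s['t'],s['tool_pos'],s['force'],s['opening'])
tiles=[]
for n,b in(('scene',(200,90,460,320)),('side',(180,120,440,350)),('wrist',(200,0,440,240))):
    a=grab(n); pickle.dump(a,open(n+'9.pkl','wb')); im,d,p=a; P=pts(d,p)
    k=(np.hypot(P[...,0]-.422,P[...,1]-.349)<.03)&(P[...,2]<.21)&(P[...,2]>.16); print(n,'top z',np.percentile(P[k][:,2],95) if k.any() else None)
    tiles.append(cv2.resize(im[b[1]:b[3],b[0]:b[2]],(266,300),interpolation=cv2.INTER_CUBIC))
lean('9',.08,.175)
save('end.png',np.hstack(tiles))
E
```

```text
20.2 [0.38836379 0.31163255 0.43776875] [0.83919892 1.25741817 1.63337967] 0.07459054422999867
scene top z 0.18490710989112366
side top z 0.18637727450848862
wrist top z 0.18690815815706882
scene 205 axis offs tool xy mm [ 3.7 -1.2] slope deg per up [0.07 0.35] rms 1.64
side 370 axis offs tool xy mm [-1.1 -2. ] slope deg per up [ 0.12 -0.33] rms 1.23
wrist 480 axis offs tool xy mm [ 4.4 -0.8] slope deg per up [-0.08  0.74] rms 1.74
```

View pics/end.png

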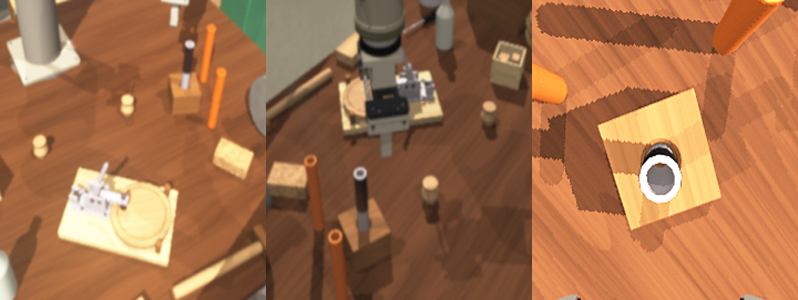

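The final views show the bar upright in the stand with its top at 0.185 m. The clamp is shut on the board, and the orange tubes, feet and other things are in place.

```bash
python3 -c "
from plant import close_job; print(close_job())"
```

```text
the job is handed in; nothing more can be done
None
```

The clamp is shut with its pad down on the board, the bar is upright in its stand again and released, nothing else was seen to have moved, and the job is handed in at about 20 s of the 62 s allowed.

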